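# Twist the proud sample canister home in its socket

### The job

Two steel sample canisters stand in spring-jaw sockets on pillar posts on the bench, but one has only been started and stands proud of its socket. Take that one by its upper end and twist it clockwise (seen from above) while pressing it down, until it bottoms out in its socket with its two side lugs over the two index ribs on the socket's top; then let go. Leave the other canister as it is.

Things in the scene. Friction and masses are not known exactly. Their poses are not given: they have to be found in the camera images.
- canister: proud canister: closed steel cylinder 40 mm across, 76 mm tall, 0.25 kg, upright. Origin: centre of its underside, z up. Two side lugs 10 mm wide along its own +x and -x, out to 31 mm from the axis, 45 to 49 mm up; above them the side is plain, grip there across 40 mm at any yaw. Starts 14 mm too high, its lugs 40 to 70 deg counter-clockwise (from above) of the ribs; either lug may face either rib
- socket: fixed socket holding it: round aluminium head, 64 mm across, on a steel pillar post with an 84 mm foot; top face 307 mm above the bench. Origin: centre of the foot on the bench, z up the axis. Bore 43 mm wide, its floor 267 mm above the origin: there the canister's underside must end. Sprung jaws centre it. Two dark ribs, 3 mm high, lie on the top face along the socket's own +x and -x
- jaws (a point): point on the socket's axis, 295 mm above the bench, axes as the socket's. The jaws hold the canister where it is left; pressing it straight down takes about 10 to 20 N, less while twisting. Between robot and sockets a fixed corrugated hose hangs across at x 0.29 to 0.46, y -0.15 to 0.2, z 0.55 to 0.64 m and runs down onto the blue pump: swing in above it, then descend
- canister_b: the other canister, same shape, already home in a second socket of the same kind, its rim 14 mm lower than the proud one's, at least 0.10 m away; leave it alone. Origin: centre of its underside, z up

How it is judged:
At the end, for the whole second after the job is handed in: The canister stands upright (within 7 degrees) in its socket, bottomed out (its underside within 3 mm of the bore's floor), with its lugs within 15 degrees of the index ribs, released and at rest (z of canister in the frame of socket below 0.27 m and horizontal distance between canister and socket below 0.01 m and angle between canister's own z axis and vertical below 0.12 rad and angle between the x axis of canister and the x axis of socket, either way round below 0.26 rad and linear speed of canister below 0.02 m/s); the robot touches nothing.
It fails at once if the canister is pulled out of its socket (z of canister in the frame of socket above 0.31 m).
It fails at once if the other canister is disturbed (moved by more than 6 mm) (distance of canister_b from where it was at the start of the episode above 0.006 m).
It also fails if it takes over 40 s, if anything falls off the work surface, if the arm or the gripper's body presses on something with over 40 N, if the wrist force passes 120 N, or if a joint passes its speed limit or range.

### The arm

A 6-joint arm with a two-finger parallel gripper is mounted at the origin on a cart in front of the work surface, level with it; the furniture and walls round the work are solid. World frame = base frame: x ahead of the robot, y to its left, z up, the work surface at z = 0. Lengths are in m, angles in rad, forces in N, time in s.
With the tool pointing down it reaches from about 0.375 to 0.975 m from the base axis. Payload 3.8 kg.
Tool frame: the origin (TCP) lies on the centre line of the jaws, within the pads' length; the fingertips stand 17 mm ahead of it and the grasp point (between the pads) lies 2 mm behind it (bot.tip_extent is the distance from the TCP to the fingertips, in m); z points along the fingers, y is the line along which they close (so a half turn about z gives the same grasp; the last joint's range is limited). The gripper opens to 85 mm and grips with 20 to 120 N. Pads are 22 mm wide; open, the fingers measure 114 mm over their backs; the gripper's body (76 mm by 85 mm) begins 54 mm behind the grasp point. The pads swing forward as they close: fully open they stand 13 mm farther back than shut.
Start: joints at [-1.26, 0.264, 1.604, -0, 1.274, -0.037], TCP at [0.23, -0.635, 0.209] pointing down, gripper open.
Joint ranges: [-2.63, 2.63], [-0.94, 2.18], [0.31, 2.57], [-1.31, 4.45], [0, 2.66], [-2.55, 2.55]. Speed limits (rad/s): [2.57, 2.57, 3.14, 3.14, 3.14, 3.14].

### API

Orientations are given as a rotation vector (axis times angle).
In Python, from workcell import readout, read_camera, finish_job, bot gives the robot as it stands.
- The arm moves only by the tool jog_arm, never from a script. Its argument "deltas" is one flat list of numbers, 7 for each row, row after row: the shift along the tool's x, y, z in m, then the turn, a rotation vector about the tool's x, y, z in degrees, then the gripper command: -1 is shut, 1 is fully open, values between are in proportion. A call has 1 to 8 rows; each row is the pose to reach, as a shift and turn from the pose commanded when the call began, along the tool's axes at that moment; what a row does not reach only later rows make up. A row lasts 1/10 s, in which the tool goes at most 50 mm and 8.59 degrees, less where a joint would pass 70% of its speed; a pose out of reach is approached as far as the arm can. A call with a gripper value outside its range is refused whole. The fingers move at their own pace and stop on an object; "squeeze" is the grip in N (left out, the last holds). Time passes only in rows, so rows that repeat a pose let the fingers close. It gives the time, the measured TCP pose, the force, the opening and the grip force at its end, in the units of the state.
- readout.read_state(): the state, without advancing time (a new reading comes with each control period).
- read_camera(name): name is "side" or "top" or "wrist"; returns a dict with "color" (480x640x3 uint8, blue, green, red), "fx", "fy", "cx", "cy" (pixels), "origin" and "attitude" of the camera in the world. Camera axes: x right, y down, z forward; pixel columns grow to the right and rows downward; lengths in m; the calibration is good to about 2 mm. A picture is of the moment at which its call begins. There is no depth.
- finish_job(): hands the job in; it is judged then, once.
The state is a dict: "time": time; "q": joint angles; "joint_vel": joint speeds; "joint_torque": joint torques, N m; "tool_pos": TCP position; "tcp_rot": TCP orientation; "wrist_force": force on the tool from outside, world axes, zero at the start; "torque": the same for the moment, N m; "width": opening from 0.0 (shut) to 1.0 (fully open); "grip_force": force on a finger pad.
Only numpy, scipy, OpenCV 4.12 (cv2) and the standard library are available. Lean on these libraries where they do the work, as an engineer would, in place of code of your own. Each camera call takes 0.05 s, during which the arm holds its last target. There are 200 camera calls.

## Working session

There is one attempt and no reset: what is moved stays moved. The work goes in short steps, Python scripts to look and compute and a tool call to move; the robot and the scene stay as the last step left them, time stands still between calls to the robot, and variables do not carry over. Pictures are saved under pics/ and viewed, at most 10 in all, crops included, and the job is handed in when it is done.

Besides the shell and the picture viewer there is one more tool, called after "Emit:" as name(argument=value, ...) on one line, values as JSON. jog_arm: Moves the arm, as the interface text tells. Its arguments: {"type":"object","properties":{"deltas":{"type":"array"},"squeeze":{"type":"number"}},"required":["deltas"]}

```bash
mkdir -p pics; ls; python3 - <<'E'
from workcell import readout, read_camera, bot
import cv2,numpy as np
for n in ("side","top"):
    c=read_camera(n); cv2.imwrite(f"pics/{n}0.png",c["color"])
    print(n,c["fx"],c["fy"],c["cx"],c["cy"],c["origin"],np.array(c["attitude"]).tolist())
print(readout.read_state()); print([a for a in dir(bot) if a[0]!='_'])
E
```

```text
pics
side 573.0643393395449 573.0643393395449 318.9504699394432 244.80156305650632 [0.765341   0.91466616 0.70727851] [-0.29202920361785206, -2.7208208902376065, 1.301216709454505]
top 436.77069265938195 436.77069265938195 323.24382226223184 237.8886029758003 [0.4917754  0.27257854 1.03982617] [-2.144200552715147, 2.1957861445724363, -0.1427972682457248]
{'time': 0.1, 'q': array([-1.25987855e+00,  2.64679391e-01,  1.60527598e+00,  1.79759541e-05,
        1.27373235e+00, -3.68976545e-02]), 'joint_vel': array([ 0.00125747, -0.00038132, -0.00141642,  0.00089508, -0.0005843 ,
        0.00028685]), 'joint_torque': array([-3.62463097e-04, -5.16705894e+01, -3.68590200e+01, -1.05756787e-04,
        6.26549489e-03,  1.24623714e-06]), 'tool_pos': array([ 0.22985037, -0.63387639,  0.20746472]), 'tcp_rot': array([-3.09216023e+00, -5.43229727e-01,  4.22462924e-04]), 'wrist_force': array([-0.54365914, -0.0286311 , -0.20660609]), 'torque': array([-0.0679733 , -0.08842402,  0.05345693]), 'grip_force': 0.0, 'width': 0.9999070881760748}
['MotionError', 'tip_extent']
```

View pics/side0.png

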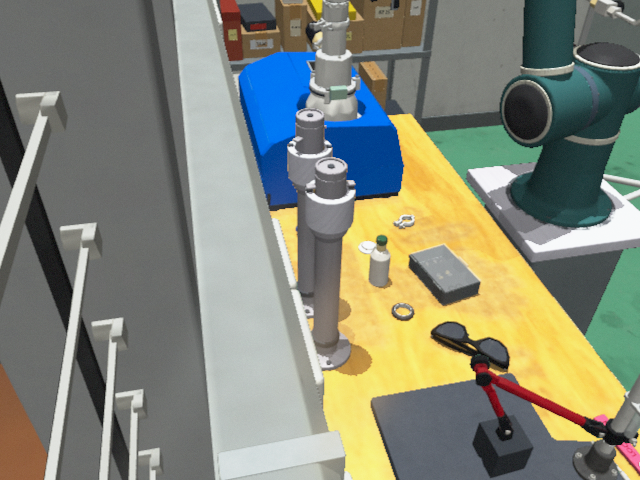

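View pics/top0.png

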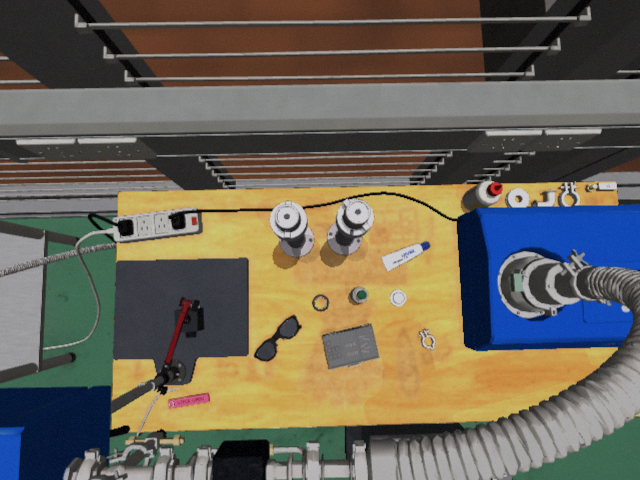

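The side view shows canister tops near (311,117) and (331,167). The top view has them near (289,217) and (356,214). I'll zoom in on both.

```bash
cat > h.py <<'E'
import numpy as np,cv2
from scipy.spatial.transform import Rotation as R
def ray(c,u,v):
    d=R.from_rotvec(c["attitude"]).as_matrix()@np.array([(u-c["cx"])/c["fx"],(v-c["cy"])/c["fy"],1.])
    return np.array(c["origin"]),d
def onz(c,u,v,z):
    o,d=ray(c,u,v); return o+d*(z-o[2])/d[2]
def proj(c,p):
    q=R.from_rotvec(c["attitude"]).as_matrix().T@(np.array(p)-c["origin"]); return c["fx"]*q[0]/q[2]+c["cx"],c["fy"]*q[1]/q[2]+c["cy"]
E
python3 - <<'E'
from workcell import read_camera
from h import *
t=read_camera("top")
for p in ((289,217),(356,214)): 
    for z in(.343,.357): print(p,onz(t,*p,z).round(3))
s=read_camera("side")
for p in ((311,115),(331,165)): 
    for z in(.343,.357): print(p,onz(s,*p,z).round(3))
a=cv2.resize(t["color"][190:265,260:385],None,fx=6,fy=6,interpolation=cv2.INTER_CUBIC)[:,:750]
b=cv2.resize(s["color"][100:240,270:370],None,fx=4,fy=4,interpolation=cv2.INTER_CUBIC)
cv2.imwrite("pics/a.png",a);cv2.imwrite("pics/b.png",b)
E
```

```text
(289, 217) [0.607 0.314 0.343]
(289, 217) [0.605 0.313 0.357]
(356, 214) [0.61  0.206 0.343]
(356, 214) [0.607 0.207 0.357]
(311, 115) [0.606 0.186 0.343]
(311, 115) [0.612 0.214 0.357]
(331, 165) [0.61  0.324 0.343]
(331, 165) [0.616 0.346 0.357]
```

View pics/a.png

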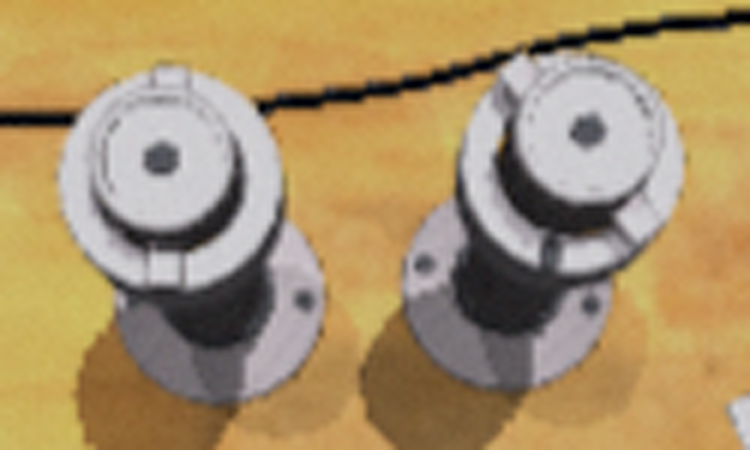

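View pics/b.png

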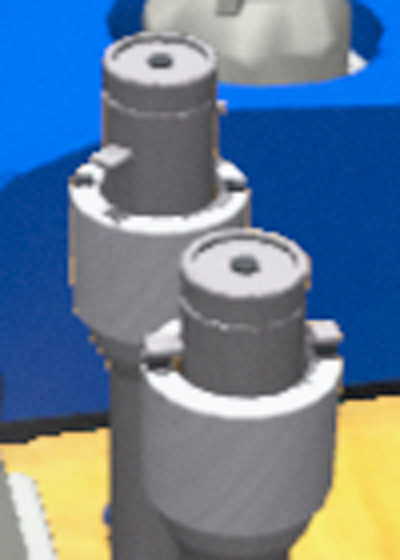

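The right canister in the top view is the proud one, at about (0.608, 0.208). Its lugs are at (346,203) and (366,227), and a dark rib shows at (352,232). The left one, with its lugs over the ribs, is home.

```bash
python3 - <<'E'
from workcell import read_camera,bot
from h import *
t=read_camera("top");s=read_camera("side")
c=onz(t,358,211.7,.357);l1=onz(t,346,203.3,.330);l2=onz(t,366.2,226.7,.330);r=onz(t,351.7,232,.309)
o2=onz(t,287,216.3,.343)
ang=lambda v:np.degrees(np.arctan2(v[1],v[0])).round(1)
print(c,l1,l2,r,o2,"lug",ang(l1-l2),(l1+l2)/2,"rib rel",ang(r-c))
# side check
print(onz(s,270+160/4,100+60/4,.357),onz(s,270+245/4,100+265/4,.343))
# beam lower edge in top (row~122) vs side right edge line: plane/plane height
ps=[onz(t,320,122,z) for z in (.3,.4,.5,.6,.7)];print(np.round(ps,3))
for v in (20,150,300): print([onz(s,215+110*v/480,v,z).round(2).tolist() for z in (.3,.4,.5,.6)])
print(bot.tip_extent)
for z in(.0,.3,.55,.6,.7):print(z,onz(t,500,400,z).round(2),onz(t,640,290,z).round(2),onz(t,530,285,z).round(2), onz(s,335,10,z).round(2))
E
```

```text
[0.61085867 0.20397093 0.357     ] [0.63006717 0.22063592 0.33      ] [0.59029482 0.18861047 0.33      ] [0.58472874 0.21097408 0.309     ] [0.60829804 0.31749222 0.343     ] lug 38.8 [0.61018099 0.20462319 0.33      ] rib rel 165.0
[0.61311648 0.21337066 0.357     ] [0.61054887 0.3266986  0.343     ]
[[0.782 0.26  0.3  ]
 [0.743 0.261 0.4  ]
 [0.704 0.263 0.5  ]
 [0.664 0.265 0.6  ]
 [0.625 0.267 0.7  ]]
[[0.69, -0.39, 0.3], [0.71, -0.07, 0.4], [0.73, 0.25, 0.5], [0.74, 0.57, 0.6]]
[[0.7, 0.19, 0.3], [0.71, 0.37, 0.4], [0.73, 0.55, 0.5], [0.75, 0.72, 0.6]]
[[0.7, 0.5, 0.3], [0.72, 0.6, 0.4], [0.73, 0.7, 0.5], [0.75, 0.81, 0.6]]
0.017
0.0 [ 0.22 -0.15  0.  ] [ 0.47 -0.5   0.  ] [ 0.49 -0.24  0.  ] [ 0.16 -1.4   0.  ]
0.3 [ 0.3  -0.03  0.3 ] [ 0.48 -0.28  0.3 ] [ 0.49 -0.09  0.3 ] [ 0.42 -0.42  0.3 ]
0.55 [0.37 0.08 0.55] [ 0.48 -0.09  0.55] [0.49 0.03 0.55] [0.63 0.4  0.55]
0.6 [0.38 0.1  0.6 ] [ 0.48 -0.05  0.6 ] [0.49 0.06 0.6 ] [0.67 0.56 0.6 ]
0.7 [0.4  0.14 0.7 ] [0.48 0.02 0.7 ] [0.49 0.11 0.7 ] [0.76 0.89 0.7 ]
```

Emit:
jog_arm(deltas=[0,0,-0.05,0,0,0,1,0,0,-0.1,0,0,0,1,0,0,-0.15,0,0,0,1,0,0,-0.2,0,0,0,1,0,0,-0.25,0,0,0,1,0,0,-0.3,0,0,0,1,0,0,-0.35,0,0,0,1,0,0,-0.4,0,0,0,1])

```text
time: 1.1
tool_pos: [0.2299, -0.6339, 0.611]
tcp_rot: [3.093, 0.543, 0.0]
wrist_force: [1.4, -2.1, 0.6]
width: 1.003
grip_force: 0.0
```

Emit:
jog_arm(deltas=[0,0,-0.05,0,0,-8.5,1,0,0,-0.1,0,0,-17,1,0,0,-0.1,0,0,-25,1,0,0,-0.1,0,0,-25,1])

```text
time: 1.5
tool_pos: [0.2301, -0.635, 0.7032]
tcp_rot: [-2.897, -1.201, -0.001]
wrist_force: [-0.1, -1.4, -0.1]
width: 1.001
grip_force: 0.0
```

Emit:
jog_arm(deltas=[0.0455,-0.0171,0,0,0,-4.5,1,0.091,-0.0342,0,0,0,-9,1,0.1365,-0.0513,0,0,0,-13.5,1,0.182,-0.0684,0,0,0,-18,1,0.2275,-0.0855,0,0,0,-22.5,1,0.273,-0.1026,0,0,0,-27,1,0.3185,-0.1197,0,0,0,-31.5,1,0.364,-0.1368,0,0,0,-36,1])

```text
time: 2.3
tool_pos: [0.391, -0.2776, 0.7078]
tcp_rot: [2.386, 2.035, 0.001]
wrist_force: [0.5, -0.8, 0.5]
width: 1.003
grip_force: 0.0
```

Emit:
jog_arm(deltas=[0.0466,0.0129,0,0,0,-4.5,1,0.0932,0.0258,0,0,0,-9,1,0.1398,0.0387,0,0,0,-13.5,1,0.1864,0.0516,0,0,0,-18,1,0.233,0.0645,0,0,0,-22.5,1,0.2796,0.0774,0,0,0,-27,1,0.3262,0.0903,0,0,0,-31.5,1,0.3728,0.1032,0,0,0,-36,1])

```text
time: 3.1
tool_pos: [0.5518, 0.0745, 0.7076]
tcp_rot: [1.64, 2.674, 0.002]
wrist_force: [-0.2, -1.4, 0.1]
width: 0.997
grip_force: 0.0
```

Emit:
jog_arm(deltas=[0.031,0.038,0,0,0,0,1,0.062,0.076,0,0,0,0,1,0.093,0.115,0,0,0,0,1,0.093,0.115,0.05,0,0,0,1,0.093,0.115,0.1,0,0,0,1,0.093,0.115,0.15,0,0,0,1,0.093,0.115,0.2,0,0,0,1,0.093,0.115,0.2,0,0,0,1])

```text
time: 3.9
tool_pos: [0.6086, 0.2063, 0.4934]
tcp_rot: [-1.639, -2.665, 0.025]
wrist_force: [0.7, 0.7, -1.9]
width: 1.001
grip_force: 0.0
```

```bash
python3 - <<'E'
from workcell import readout,read_camera
from h import *
w=read_camera("wrist"); cv2.imwrite("pics/w1.png",w["color"])
st=readout.read_state();print(st["tool_pos"],st["tcp_rot"],w["origin"],st["q"].round(2))
print([np.round(proj(w,p),0) for p in((.611,.206,.357),(.611,.206,.307))])
E
```

```text
[0.61019848 0.20671127 0.499003  ] [-1.64175043 -2.67025837  0.01515383] [0.57818157 0.27540036 0.65955082] [ 0.29  0.18  1.18 -0.    1.79 -0.18]
[array([315., 217.]), array([316., 205.])]
```

View pics/w1.png

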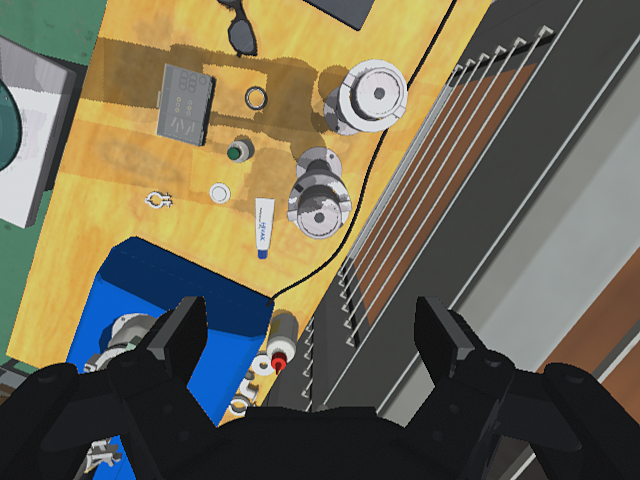

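The wrist view shows the proud canister's dot at (320,217) and the home canister's at (379,94). I'll zoom in on the proud one to get the rib and lug angles.

```bash
python3 - <<'E'
from workcell import read_camera
from h import *
w=read_camera("wrist"); cv2.imwrite("pics/w1c.png",cv2.resize(w["color"][160:250,275:365],None,fx=6.5,fy=6.5,interpolation=cv2.INTER_CUBIC))
E
```

```text
(no output)
```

View pics/w1c.png

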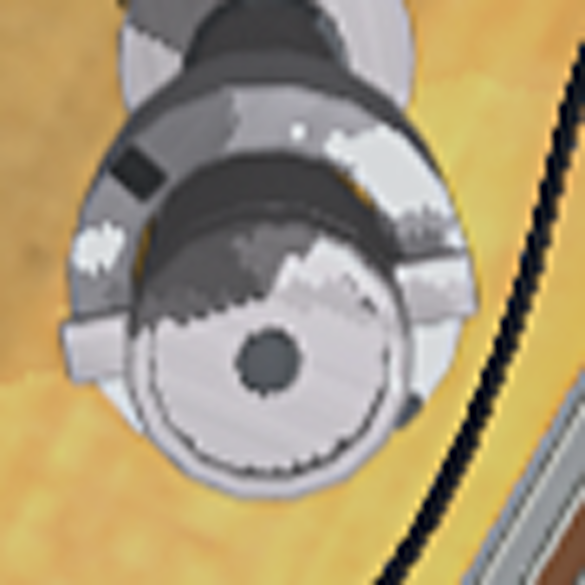

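```bash
python3 - <<'E'
from workcell import read_camera
from h import *
w=read_camera("wrist"); f=lambda u,v,z:onz(w,275+u/6.5,160+v/6.5,z)
ang=lambda v:np.degrees(np.arctan2(v[1],v[0])).round(1)
c=f(268,362,.357);l1=f(65,350,.330);l2=f(474,287,.330);r1=f(138,172,.310);r2=f(408,408,.310)
print(c,(l1+l2)/2,"lug",ang(l2-l1),"rib",ang(r2-r1),ang(r1-c),ang(r1-(l1+l2)/2),np.linalg.norm(r1-c),np.linalg.norm(r2-c))
E
```

```text
[0.61816294 0.20626554 0.357     ] [0.61857775 0.20638821 0.33      ] lug 35.9 rib -14.7 163.5 163.9 0.05442441756500351 0.05601247008640721
```

Emit:
jog_arm(deltas=[-0.001,0.003,0.03,0,0,0,1,-0.001,0.003,0.06,0,0,0,1,-0.001,0.003,0.09,0,0,0,1,-0.001,0.003,0.1,0,0,0,1,-0.001,0.003,0.1,0,0,0,1,-0.001,0.003,0.1,0,0,0,1])

```text
time: 4.65
tool_pos: [0.6168, 0.208, 0.4108]
tcp_rot: [1.641, 2.673, 0.006]
wrist_force: [-0.7, 0.5, 0.6]
width: 1.001
grip_force: 0.0
```

```bash
python3 - <<'E'
from workcell import readout,read_camera
from h import *
w=read_camera("wrist"); st=readout.read_state();print(st["tool_pos"],st["tcp_rot"],w["origin"])
s=read_camera("side")
a=w["color"][150:480,90:550]; b=cv2.resize(s["color"][40:195,250:390],None,fx=2.12,fy=2.12)[:330,:300]
a=cv2.resize(a,(460,330)); b=cv2.resize(b,(300,330)); cv2.imwrite("pics/w2.png",np.hstack([a,b]))
print(proj(w,(.614,.206,.357)))
E
```

```text
[0.61666273 0.20795077 0.41058187] [1.64078504 2.67285963 0.00635208] [0.58204779 0.27572261 0.5765539 ]
(np.float64(303.81726320204797), np.float64(246.34414321811568))
```

View pics/w2.png

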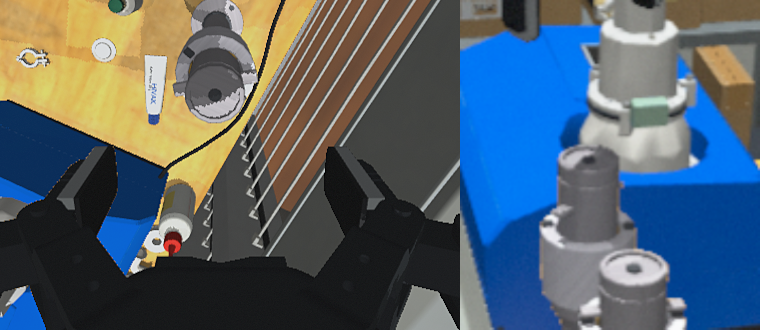

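The wrist view puts the proud canister's dot at (304,245). That matches the predicted (304,246), so the centre is (0.614, 0.206). I'll descend and grip.

Emit:
jog_arm(deltas=[-0.001,-0.003,0.02,0,0,0,1,-0.001,-0.003,0.04,0,0,0,1,-0.001,-0.003,0.055,0,0,0,1,-0.001,-0.003,0.0585,0,0,0,1,-0.001,-0.003,0.0585,0,0,0,1,-0.001,-0.003,0.0585,0,0,0,1])

```text
time: 5.35
tool_pos: [0.6134, 0.2054, 0.349]
tcp_rot: [1.642, 2.676, 0.001]
wrist_force: [-1.0, 0.6, -0.5]
width: 1.002
grip_force: 0.0
```

Emit:
jog_arm(deltas=[0,0,0,0,0,0,0.2,0,0,0,0,0,0,0.0,0,0,0,0,0,0,-0.3,0,0,0,0,0,0,-0.3,0,0,0,0,0,0,-0.3,0,0,0,0,0,0,-0.3], squeeze=60)

```text
time: 5.95
tool_pos: [0.6128, 0.2052, 0.3477]
tcp_rot: [1.643, 2.677, -0.001]
wrist_force: [-0.8, 0.9, 0.4]
width: 0.353
grip_force: 0.0
```

```bash
python3 - <<'E'
from workcell import readout,read_camera
from h import *
s=read_camera("side");w=read_camera("wrist");st=readout.read_state();print(st["width"],st["grip_force"],st["tool_pos"],st["wrist_force"])
b=cv2.resize(s["color"][30:200,240:400],None,fx=2.5,fy=2.5); a=w["color"][150:480,140:510]
a=cv2.resize(a,None,fx=1.0,fy=425/330); cv2.imwrite("pics/w3.png",np.hstack([a,b]))
E
```

```text
0.350545938672369 0.0 [0.61284376 0.20519869 0.34764153] [-0.57045634 -0.11985349 -0.39760689]
```

View pics/w3.png

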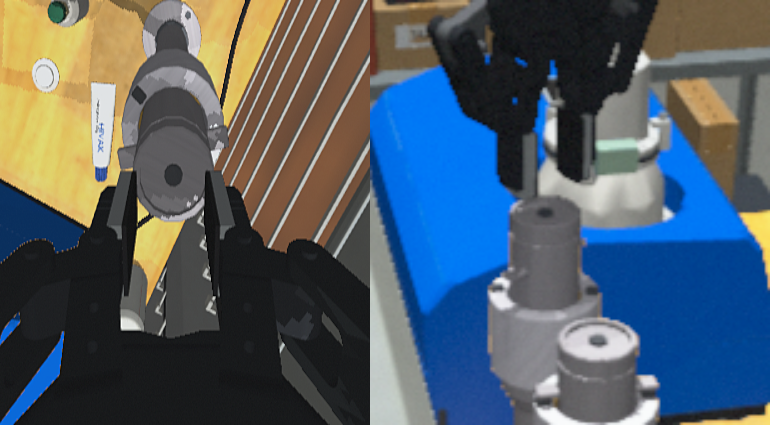

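```bash
python3 - <<'E'
from workcell import readout,read_camera
from h import *
s=read_camera("side");w=read_camera("wrist");t=read_camera("top");st=readout.read_state()
M=R.from_rotvec(st["tcp_rot"]).as_matrix();p=st["tool_pos"];print(M.round(2).tolist(),w["origin"],R.from_rotvec(w["attitude"]).as_matrix()[:,2])
print("side proj tip pts",[np.round(proj(s,p+M@[0,y,z])) for y in(-.018,.018) for z in(0,.017)])
print("wrist proj tip pts",[np.round(proj(w,p+M@[0,y,z])) for y in(-.018,.018) for z in(0,.017)])
print("can",proj(s,(.614,.206,.357)),proj(w,(.614,.206,.357)),"obs side 310,115 wrist 313,286")
for z in (.33,.35,.37,.39,.41): print(z,onz(s,310,104,z).round(3))
for z in (.33,.35,.37,.39,.41): print(z,onz(w,255,286,z).round(3),onz(w,360,286,z).round(3), "dot",onz(w,313,286,z).round(3))
cv2.imwrite("pics/t3.png",cv2.resize(t["color"][150:300,270:430],None,fx=4,fy=4))
E
```

```text
[[-0.45, 0.89, 0.0], [0.89, 0.45, -0.0], [-0.0, -0.0, -1.0]] [0.57916487 0.27324971 0.51354944] [ 0.13272451 -0.26364291 -0.95544577]
side proj tip pts [array([319., 115.]), array([319., 126.]), array([299., 122.]), array([299., 134.])]
wrist proj tip pts [array([274., 280.]), array([277., 267.]), array([345., 280.]), array([342., 267.])]
can (np.float64(308.24537965659397), np.float64(112.67256730011715)) (np.float64(311.9423465385698), np.float64(287.93832878302675)) obs side 310,115 wrist 313,286
0.33 [0.594 0.123 0.33 ]
0.35 [0.603 0.165 0.35 ]
0.37 [0.612 0.207 0.37 ]
0.39 [0.621 0.249 0.39 ]
0.41 [0.63  0.291 0.41 ]
0.33 [0.591 0.181 0.33 ] [0.644 0.208 0.33 ] dot [0.62  0.196 0.33 ]
0.35 [0.589 0.191 0.35 ] [0.637 0.215 0.35 ] dot [0.616 0.204 0.35 ]
0.37 [0.588 0.201 0.37 ] [0.63  0.222 0.37 ] dot [0.611 0.213 0.37 ]
0.39 [0.587 0.211 0.39 ] [0.623 0.229 0.39 ] dot [0.607 0.221 0.39 ]
0.41 [0.586 0.221 0.41 ] [0.616 0.236 0.41 ] dot [0.602 0.23  0.41 ]
```

View pics/t3.png

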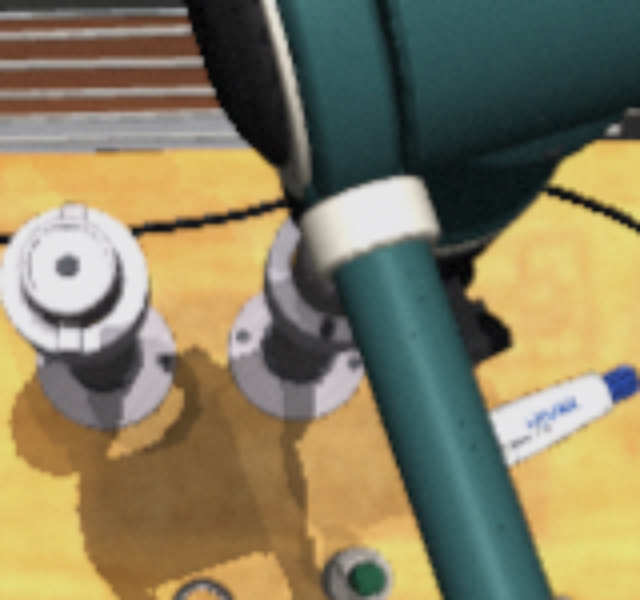

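The side view shows the fingertips about 35 mm higher than the stated tool frame implies, at roughly z 0.367, above the rim. The wrist camera agrees, and so does the zero grip force. I'll reopen, go down 30 mm, and check again.

Emit:
jog_arm(deltas=[0,0,0,0,0,0,1,0,0,0,0,0,0,1,0,0,0,0,0,0,1,0,0,0,0,0,0,1,0,0,0,0,0,0,1,0,0,0.01,0,0,0,1,0,0,0.02,0,0,0,1,0,0,0.03,0,0,0,1])

```text
time: 7.0
tool_pos: [0.6125, 0.2051, 0.3162]
tcp_rot: [1.643, 2.677, -0.002]
wrist_force: [0.2, -0.4, 0.2]
width: 0.998
grip_force: 0.0
```

Emit:
jog_arm(deltas=[0,0,0,0,0,0,0.2,0,0,0,0,0,0,0.2,0,0,0,0,0,0,0.2,0,0,0,0,0,0,0.2], squeeze=30)

```text
time: 7.4
tool_pos: [0.6132, 0.2053, 0.3184]
tcp_rot: [1.642, 2.676, 0.0]
wrist_force: [-0.0, 0.7, -0.2]
width: 0.601
grip_force: 0.0
```

```bash
python3 - <<'E'
from workcell import readout,read_camera
from h import *
s=read_camera("side");w=read_camera("wrist");st=readout.read_state();print(st["width"],st["grip_force"],st["tool_pos"],st["wrist_force"])
b=cv2.resize(s["color"][30:200,240:400],None,fx=2.5,fy=2.5); a=w["color"][150:480,140:510]
a=cv2.resize(a,None,fx=1.0,fy=425/330); cv2.imwrite("pics/w4.png",np.hstack([a,b]))
E
```

```text
0.5999261513447487 0.0 [0.61316257 0.2052396  0.31833863] [ 0.30771047 -0.36043134  0.25943155]
```

View pics/w4.png

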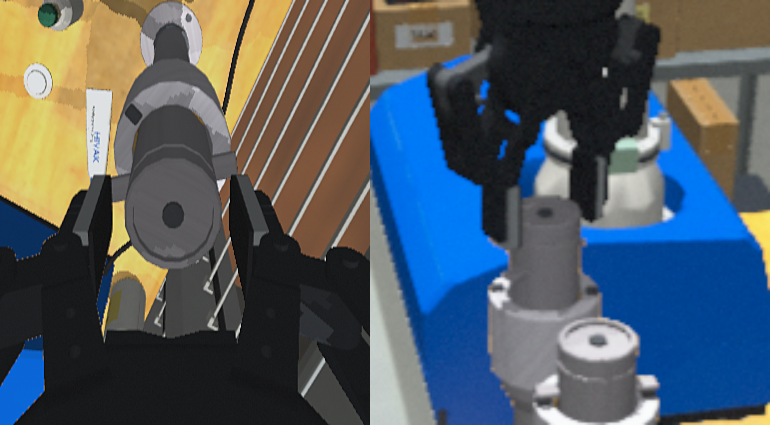

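The fingers now straddle the canister, with tips about 10 mm below the rim (side rows 215–240, rim at 212). I'll go down 9 mm more and close.

Emit:
jog_arm(deltas=[0,0,0.005,0,0,0,0.2,0,0,0.009,0,0,0,0.2,0,0,0.009,0,0,0,0.2,0,0,0.009,0,0,0,-0.2,0,0,0.009,0,0,0,-0.3,0,0,0.009,0,0,0,-0.3,0,0,0.009,0,0,0,-0.3,0,0,0.009,0,0,0,-0.3], squeeze=60)

```text
time: 8.3
tool_pos: [0.6133, 0.2054, 0.3087]
tcp_rot: [1.642, 2.676, 0.0]
wrist_force: [3.3, 0.6, -1.2]
width: 0.449
grip_force: 60.7
```

Emit:
jog_arm(deltas=[0,0,0.0,0,0,4,-1,0,0,0.002,0,0,8,-1,0,0,0.003,0,0,12,-1,0,0,0.004,0,0,16,-1,0,0,0.005,0,0,20,-1,0,0,0.006,0,0,24,-1,0,0,0.007,0,0,28,-1,0,0,0.008,0,0,32,-1], squeeze=100)

```text
time: 9.1
tool_pos: [0.6135, 0.2057, 0.3045]
tcp_rot: [2.318, 2.117, 0.006]
wrist_force: [-0.5, 1.4, 9.8]
width: 0.435
grip_force: 101.2
```

Emit:
jog_arm(deltas=[0,0,0.002,0,0,3,-1,0,0,0.004,0,0,6,-1,0,0,0.006,0,0,9,-1,0,0,0.008,0,0,12,-1,0,0,0.009,0,0,14,-1,0,0,0.01,0,0,16,-1,0,0,0.011,0,0,18,-1,0,0,0.012,0,0,20,-1])

```text
time: 9.9
tool_pos: [0.6139, 0.206, 0.2951]
tcp_rot: [2.649, 1.684, 0.01]
wrist_force: [-2.6, 0.8, 19.9]
width: 0.439
grip_force: 102.6
```

```bash
python3 - <<'E'
from workcell import readout,read_camera
from h import *
s=read_camera("side");w=read_camera("wrist");st=readout.read_state();print(st["width"],st["grip_force"],st["tool_pos"],st["tcp_rot"],st["wrist_force"],st["torque"])
b=cv2.resize(s["color"][80:200,260:380],None,fx=3.5,fy=3.5); a=w["color"][150:480,140:510]
a=cv2.resize(a,(370,420)); cv2.imwrite("pics/w5.png",np.hstack([a,b]))
E
```

```text
0.4354492907931454 102.2413694858551 [0.61396773 0.20598827 0.2951366 ] [2.6487555  1.68483078 0.01044434] [-3.13979738  0.67710483 15.88170565] [0.16436117 0.79775027 0.05014436]
```

Emit:
jog_arm(deltas=[0,0,0.001,0,0,0,-1,0,0,0.002,0,0,0,-1,0,0,0.003,0,0,0,-1,0,0,0.003,0,0,0,-1])

```text
time: 10.4
tool_pos: [0.6141, 0.2061, 0.2951]
tcp_rot: [2.648, 1.685, 0.014]
wrist_force: [-5.8, 0.5, 24.6]
width: 0.44
grip_force: 103.3
```

Emit:
jog_arm(deltas=[0,0,0.001,0,0,2,-1,0,0,0.003,0,0,3,-1,0,0,0.004,0,0,1,-1,0,0,0.004,0,0,0,-1])

```text
time: 10.8
tool_pos: [0.6144, 0.2062, 0.295]
tcp_rot: [2.649, 1.684, 0.019]
wrist_force: [-10.2, -1.5, 35.7]
width: 0.437
grip_force: 104.5
```

It has bottomed out: z holds steady as the force rises to 36 N. I'll unload and release.

Emit:
jog_arm(deltas=[0,0,-0.003,0,0,0,-1,0,0,-0.006,0,0,0,-1,0,0,-0.006,0,0,0,-1,0,0,-0.006,0,0,0,0.3,0,0,-0.006,0,0,0,1,0,0,-0.006,0,0,0,1,0,0,-0.006,0,0,0,1,0,0,-0.006,0,0,0,1])

```text
time: 11.6
tool_pos: [0.6125, 0.205, 0.2868]
tcp_rot: [2.65, 1.686, -0.003]
wrist_force: [-0.5, 0.4, -0.7]
width: 1.002
grip_force: 0.0
```

Emit:
jog_arm(deltas=[0,0,0,0,0,0,1,0,0,-0.02,0,0,0,1,0,0,-0.05,0,0,0,1,0,0,-0.09,0,0,0,1,0,0,-0.13,0,0,0,1,0,0,-0.17,0,0,0,1,0,0,-0.21,0,0,0,1,0,0,-0.21,0,0,0,1])

```text
time: 12.4
tool_pos: [0.6141, 0.2057, 0.5058]
tcp_rot: [2.647, 1.684, 0.018]
wrist_force: [-0.3, 1.0, 0.3]
width: 1.003
grip_force: 0.0
```

```bash
python3 - <<'E'
from workcell import readout,read_camera
from h import *
w=read_camera("wrist");s=read_camera("side");st=readout.read_state();print(st["time"],st["tool_pos"],st["tcp_rot"],st["wrist_force"],st["width"])
for n,c in(("wrist",w),("side",s)):
    for z in(.343,.357):print(n,z,np.round(proj(c,(.614,.206,z)),1))
    u,v=map(int,proj(c,(.614,.206,.343)))
    g=cv2.cvtColor(c["color"],cv2.COLOR_BGR2GRAY)
    r=14; p=g[v-r:v+r+1,u-r:u+r+1].astype(int); print(n,u-r,v-r); print("\n".join(" ".join("%3d"%x for x in row[::1]) for row in p[::1]))
cv2.imwrite("pics/end_w.png",w["color"])
E
```

```text
12.5 [0.61328079 0.20551798 0.49934421] [2.64886129 1.68513486 0.00445197] [ 0.49183274  0.17088401 -0.17752094] 1.0018096951720343
wrist 0.343 [308.7 209.3]
wrist 0.357 [308.8 212.7]
wrist 294 195
100 107 105  98  88 105 104 106 105 106 118 118 114 100 101 114 115 121 119 139 223 211 148 116 115 100 121 123 117
105 105 100 101  95 106 104 107 120 117 125 124 123 115 116 123 122 118 117 123 165 162 140 118 118 105 106 121 122
105 104 100 104 104 105 104 104 115 125 124 123 123 123 123 123 121 121 118 116 114 113 117 121 121 119 111 120 121
105 104 104 104 104 103 103 100 104 124 123 122 122 123 122 122 122 123 122 120 118 118 119 119 121 122 121 121 119
103 101 103 104 104 103 105 118 117 123 122 121 122 121 123 123 122 121 122 122 121 121 119 118 119 119 120 123 119
104 103 102 102 103 102 103 113 124 122 121 120 121 121 122 122 122 122 122 122 123 123 121 121 120 119 119 120 120
105 104 104 102 101 100 101 115 123 122 122 121 121 122 122 122 122 122 122 123 122 121 123 122 121 119 119 119 119
105 106 104 104 104 116 114 121 119 121 120 123 122 124 125 125 123 123 122 121 122 122 12
[... 5188 characters left out ...]
  79
100 117  95  80  91  92  93  94  95  98  98 101 105 107 108 102 106 104 104 104 101  99  97  94  92  89  84  83  80
 99 123 105  86  93  93  96  99 100  97 101 101 102 101 100 104 102  99 101  97  98  98  94  92  91  90  85  80  80
 98 121 106  95  94  94  95  98  98  98 101 100 103 101 102 101 101  99 102  99 102  98  99  93  92  89  83  82  85
 96 112  98 100 101  94  94  95  97 101 102 102 104 105 101  99 101 100 102  97  97  98  94  92  89  86  84  92  97
 79 101  98  91 102 108 106  97  98  97  99 101 101 101 103 100  97  98  99  98  97  99  96  94  90  90  97  96  86
 60  94  96  86  91 101 103 106 105 104 105  99 104 102  97  94  96 100 101  98  96  96  97  98 105 107  96  85  79
```

```bash
python3 - <<'E'
from workcell import read_camera
from h import *
t=read_camera("top")
for n in("wrist","side"):
    c=read_camera(n)
    g=cv2.cvtColor(c["color"],cv2.COLOR_BGR2GRAY).astype(np.float32)
    for z,rr in((.316,(.024,.0265,.029)),(.316,(.034,))):
      A=range(-180,180,6)
      def f(a,r):
        u,v=proj(c,(.614+r*np.cos(np.radians(a)),.206+r*np.sin(np.radians(a)),z)); return u,v
      pts=np.array([[f(a,r) for r in rr] for a in A],np.float32)
      o=cv2.remap(g,pts[...,0].copy(),pts[...,1].copy(),cv2.INTER_LINEAR)
      print(n,rr);print(" ".join(f"{a}:"+"/".join(str(int(x)) for x in row) for a,row in zip(A,o)))
E
```

```text
wrist (0.024, 0.0265, 0.029)
-180:154/125/121 -174:140/161/125 -168:98/207/129 -162:80/203/183 -156:142/204/165 -150:164/199/148 -144:169/179/172 -138:161/173/200 -132:166/159/201 -126:149/163/201 -120:160/153/201 -114:152/158/201 -108:157/159/202 -102:166/176/138 -96:172/178/139 -90:176/189/151 -84:165/201/161 -78:155/205/166 -72:150/203/163 -66:162/202/164 -60:196/202/157 -54:204/201/164 -48:207/201/170 -42:201/200/186 -36:200/194/188 -30:160/153/185 -24:128/121/145 -18:117/117/117 -12:121/120/121 -6:122/126/122 0:86/115/146 6:145/145/153 12:141/143/150 18:139/142/144 24:137/139/144 30:138/139/205 36:138/137/190 42:111/191/200 48:167/200/199 54:150/201/200 60:158/200/200 66:156/198/200 72:102/190/201 78:105/136/203 84:108/141/193 90:104/141/157 96:104/143/142 102:119/139/142 108:121/143/147 114:137/144/144 120:136/142/138 126:140/137/144 132:142/105/108 138:103/106/105 144:107/107/104 150:86/92/100 156:82/81/79 162:79/78/77 168:91/77/75 174:108/95/116
wrist (0.034,)
-180:138 -174:137 -168:137 -162:138 -156:142 -150:139 -144:201 -138:201 -132:200 -126:146 -120:203 -114:200 -108:200 
[... 957 characters left out ...]
3/101 72:104/102/101 78:100/100/102 84:97/99/99 90:99/100/100 96:98/99/98 102:97/98/96 108:94/92/90 114:92/86/82 120:88/81/76 126:81/77/90 132:77/91/97 138:91/103/87 144:103/107/105 150:98/100/102 156:94/94/96 162:116/101/104 168:140/88/92 174:137/55/58
side (0.034,)
-180:56 -174:54 -168:60 -162:55 -156:56 -150:58 -144:109 -138:77 -132:89 -126:109 -120:120 -114:125 -108:128 -102:135 -96:130 -90:128 -84:119 -78:91 -72:91 -66:105 -60:98 -54:98 -48:98 -42:97 -36:98 -30:99 -24:97 -18:96 -12:75 -6:61 0:55 6:56 12:56 18:91 24:114 30:156 36:165 42:157 48:124 54:94 60:95 66:100 72:103 78:101 84:98 90:99 96:95 102:93 108:82 114:83 120:108 126:98 132:59 138:58 144:85 150:84 156:61 162:55 168:54 174:55
```

```bash
python3 -c "
from workcell import finish_job
print(finish_job())"
```

```text
the job is handed in; nothing more can be done
None
```

I handed the job in with the proud canister turned about 52° clockwise and pressed about 14 mm down until it bottomed out, then released with the arm clear; I confirmed its lugs over the ribs only from pixel brightness, as my picture views were used up, and the hand-in gave no verdict.

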